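# Pull the ring binder from the packed rack and set it up in the book stand

## Task

Get the ring binder (the one volume whose pages show from above) out of the tightly packed file rack: first tip it out by its top edge, its foot staying in the rack, then take hold of it and stand it upright in the book stand, about centred front to back, spine to the front as it was in the rack. Set it down gently and let go, then slide the bookend up against it so that it stands snugly between bookend and end board. Leave the other files standing in the rack and everything else where it is.

Things in the scene. Friction and masses are not known exactly. Their poses are not given: they have to be found in the camera images.
- binder_center (a point): Centre of the ring binder: 190 tall, 100 deep (x), 40 mm thick (y), 0.35-0.55 kg, black plastic, evenly balanced. Of four equal-sized volumes in the rack the only one with an open top (white pages show between its covers). Axes: z up, x from spine (-x face) to back, y across its thickness. It starts upright, spine to the rack's front; neighbours stand 1 mm off, so no finger fits beside it.
- binder_top (a point): Middle of the binder's top, level with its cover boards; axes as the binder. Spine and covers are 3 mm thick and stand 8 mm above the pages; at the back the covers stand 3 mm beyond the pages. Behind its back (+x) is open space.
- binder_foot (a point): Middle of the binder's lower front edge (foot of the spine, 50 mm before and 95 mm below its centre), about which it tips. Axes as the binder.
- rack: Fixed open-topped steel rack; origin under its centre on the table; x front to back (front roughly to the robot), y left, z up. Four volumes side by side, 41 mm apart, on its floor 8 mm above the table: tops at z 198, spines at x -50, backs at x +50 mm. A 6 mm lip in front stops their feet. Side walls 120 mm high at y +-83, none before the row. Back wall 48 mm high at x +54 to +58, open above.
- rack_bar (a point): Middle of the rack's round rest bar, 10 mm thick, running across the front: 120 mm before the rack's centre, 93 mm above the table. A volume with its top pulled forward tips about its foot: let go below about 28 degrees it falls back; past 30 it falls on and stays leaning at about 37 degrees on the bar, its top clear before the row, free on both sides.
- stand: Fixed wooden book stand; origin under its middle on the table, x front to back (front roughly to the robot), y left, z up. Floor 5 mm above the table, x from -65 to +65 mm. At its left end a fixed end board 110 mm high, inner face at y = +97 mm. The sliding bookend moves on it along y.
- bookend (a joint): Travel of the sliding bookend in m: 0 fully open, grows as it moves to the stand's +y towards the end board, up to 0.10. Clear width between bookend and end board = 0.130 m minus this value; 100 to 130 mm at the start, 40 mm at 0.090. About 2 N of friction; it stays where it is left.
- bookend_face (a point): Middle of the bookend's inner (+y) face, 55 mm above the table; axes as the stand. Steel plate 8 mm thick, 100 wide, top 111 mm above the table; on a low foot behind it stands a black push block, 34 mm wide (x), 18 thick, 53 to 71 mm behind the face (-y), top 77 mm above the table. Push the block's outer face or pinch it.
- file_a_center (a point): One of the three closed box files in the rack: same outer size and black plastic as the binder, but with a flat closed top; about 0.45 kg. Point at its centre, axes as the binder. Stays where it is.
- file_b_center (a point): One of the three closed box files in the rack: same outer size and black plastic as the binder, but with a flat closed top; about 0.45 kg. Point at its centre, axes as the binder. Stays where it is.
- file_c_center (a point): One of the three closed box files in the rack: same outer size and black plastic as the binder, but with a flat closed top; about 0.45 kg. Point at its centre, axes as the binder. Stays where it is.
- stamp: Bystander: wooden-handled stamp, 36 mm across, 71 mm tall; origin at the middle of its underside.
- stapler: Bystander: stapler, 130 mm long, 52 mm tall; origin at the middle of its underside.
- mug: Bystander: white mug, 80 mm across, 92 mm tall; origin at the middle of its underside.
- booklets: Bystander: stack of booklets, 80 x 150 x 30 mm; origin at the middle of its underside.
- tape: Bystander: tape dispenser, 130 mm long, 80 mm tall; origin at the middle of its underside.
- punch: Bystander: hole punch, 110 x 80 mm, 68 mm tall; origin at the middle of its underside.
- pencup: Bystander: pen cup, 76 mm across, 100 mm tall, pens to 155 mm; origin at the middle of its underside.
- cards: Bystander: box of cards, 110 x 80 mm, 63 mm tall; origin at the middle of its underside.
There are look-alikes about, which are no part of the job. What is shaped like the part that bears binder_center but purple is not meant.

How it is judged:
On the way, in this order (a step that is already met when the one before it is completed fails the run):
1. the binder is tipped out to the front by more than 20 degrees, its foot still on the rack floor at the lip (angle between binder_center's own z axis and vertical above 0.35 rad and z of binder_foot in the frame of rack below 0.018 m and x of binder_foot in the frame of rack between -0.065 and -0.02 m and x of binder_center in the frame of rack below -0.01 m), for 0.1 s.
2. the binder stands upright in the stand, spine to the front, let go, with the bookend still open (clear width over 60 mm) (angle between binder_center's own z axis and vertical below 0.1 rad and x of binder_center in the frame of stand between -0.03 and 0.03 m and z of binder_center in the frame of stand between 0.09 and 0.106 m and y of binder_center in the frame of stand between -0.02 and 0.085 m and x of binder_foot in the frame of stand below -0.015 m and contact force between the fingers and binder below 0.5 N and value of joint bookend below 0.07 m), for 0.2 s.
At the end, for the whole second after the job is handed in: The binder, let go and at rest, stands upright (within 6 degrees) on the stand's floor, spine to the front, square within 9 degrees, within 30 mm of the stand's middle line front to back, between end board and bookend closed to under 46 mm clear width (angle between binder_center's own z axis and vertical below 0.1 rad and x of binder_center in the frame of stand between -0.03 and 0.03 m and z of binder_center in the frame of stand between 0.09 and 0.106 m and y of binder_center in the frame of stand between -0.02 and 0.085 m and x of binder_foot in the frame of stand below -0.015 m and contact force between the fingers and binder below 0.5 N and angle between the x axis of binder_center and the x axis of stand, either way round below 0.15 rad and value of joint bookend above 0.084 m and linear speed of binder below 0.02 m/s); the robot touches nothing.
It fails at once if the binder is dropped into the stand (falling at over 0.4 m/s, out of the fingers, over the stand) (contact force between the fingers and binder below 0.5 N and horizontal distance between binder_center and stand below 0.15 m and linear speed of binder above 0.4 m/s).
It fails at once if another file is moved over 40 mm or tipped over 17 degrees (distance of any of file_a_center, file_b_center, file_c_center from where it was at the start of the episode above 0.04 m or angle between any of file_a_center, file_b_center, file_c_center's own z axis and vertical above 0.3 rad).
It fails at once if a bystander is moved over 30 mm (distance of any of stamp, stapler, mug, booklets, tape, punch, pencup, cards from where it was at the start of the episode above 0.03 m).
It also fails if it takes over 72 s, if anything falls off the work surface, if the arm or the gripper's body presses on something with over 40 N, if the wrist force passes 120 N, or if a joint passes its speed limit or range.

## Robot

A 7-joint arm with a two-finger parallel gripper is mounted at the origin on the work surface. World frame = base frame: x ahead of the robot, y to its left, z up, the work surface at z = 0. Lengths are in m, angles in rad, forces in N, time in s.
With the tool pointing down it reaches from about 0.4 to 0.85 m from the base axis. Payload 4.5 kg.
Tool frame: the origin (TCP) lies midway between the tips of the shut fingers; the grasp point (between the pads) lies 19 mm behind it; y points along the fingers, z is the direction in which the jaws open and shut, and the axes are right-handed (so a half turn about y gives the same grasp; the last joint's range is limited). The gripper opens to 88 mm and grips with 3 to 60 N. Pads are 18 mm wide; open, the fingers measure 123 mm over their backs; the gripper's body (75 mm by 187 mm) begins 45 mm behind the grasp point.
Start: joints at [1.177, 0.689, -0.195, 1.565, 0.157, 0.902, -0.215], TCP at [0.259, -0.569, 0.201] pointing down, gripper open.
Joint ranges: [-3.01, 3.01], [-0.46, 2.08], [-1.47, 1.51], [0.13, 2.56], [-1, 4.14], [0.04, 2.09], [-2.66, 2.66]. Speed limits (rad/s): [2.57, 2.57, 3.14, 3.14, 3.14, 3.14, 3.14].

## Interface

Orientations are given as a unit quaternion [x, y, z, w].
In Python, from plant import r, snapshot, get_calibration, job, boxes_of gives the robot as it stands. The module is installed in compiled form; this text tells all that it offers.
- The arm moves only by the shell command python3 -m handwheel 'ROWS' [OPENING] [FORCE]. ROWS is JSON, a list that holds one entry, the list of rows, each a list of 6 numbers: the shift along the tool's x, y, z as a fraction of full scale, then the turn, a rotation vector about the tool's x, y, z as a fraction of full scale. In form: [[[x, y, z, wx, wy, wz], ...]]. A call has 1 to 12 rows; each row is the pose to reach, as a shift and turn from the pose commanded when the call began, along the tool's axes at that moment, turning the shorter way round; what a row does not reach only later rows make up. Full scale, the value 1, is 100 cm for a shift and 180 degrees for a turn. A row lasts 1/12 s, in which the tool goes at most 41.7 mm and 7.16 degrees, less where a joint would pass 70% of its speed; a pose out of reach is approached as far as the arm can. A call with a number of a shift or a turn outside -1 to 1 is refused whole. A call with a gripper value outside its range is refused whole. OPENING is the opening, from -1 (shut) to 1 (fully open), set as the call begins (- or left out, the last holds). The fingers move at their own pace and stop on an object; FORCE is the grip in N (left out, the last holds). Time passes only in rows, so rows that repeat a pose let the fingers close. It gives the time, the measured TCP pose, the force and the opening at its end, in the units of the state.
- r.get_state(): the state, without advancing time (a new reading comes with each control period).
- snapshot(name): name is "scene" or "side" or "wrist"; returns the picture (480x640x3 uint8, red, green, blue); there is no depth.
- get_calibration(name): a dict with "fx", "fy", "cx", "cy" (pixels), "k1" (the pictures are not rectified: a ray, as slopes to the right and down, at radius r is drawn at 1 + k1 r^2 times it, then the intrinsics apply), "T" (4x4, takes a point from camera to world coordinates). Camera axes: x right, y down, z forward; pixel columns grow to the right and rows downward; lengths in m; the calibration is good to about 2 mm. A picture is of the moment at which its call begins: read the wrist's pose just before it. get_calibration takes no time and is no camera call; for the wrist camera it gives the pose at the moment of the call.
- job.finish_job(): hands the job in, once; it reports no verdict.
Trained networks look in the newest picture that a camera, given by its name, has taken for a name from the list of things; names that differ only in an ending like _2 or _b are one class to them, and where a whole thing is asked for, a point or a joint stands for the part that bears it (a point fixed in the world has none). Each returns a list of dicts, best first, with "confidence" (0 to 1); they miss things now and then, are a little off and sometimes report something else, mostly with a low value. They report only what shows in the picture. A call takes as long as a camera call. They do not tell look-alikes from the thing itself.
- boxes_of(thing, camera): "bbox" ([left, top, right, bottom] in pixels, round what is visible of it).
The state is a dict: "clock": time; "q": joint angles; "qd": joint speeds; "joint_torque": joint torques, N m; "tool_pos": TCP position; "eef_rot": TCP orientation; "contact_force": force on the tool from outside, world axes, zero at the start; "moment": the same for the moment, N m; "opening": opening from 0.0 (shut) to 1.0 (fully open).
Only numpy, scipy, OpenCV 4.12 (cv2) and the standard library are available. Lean on these libraries where they do the work, as an engineer would, in place of code of your own. Each camera call takes 0.05 s, during which the arm holds its last target. There are 200 camera calls.

## Working session

There is one attempt and no reset: what is moved stays moved. The work goes in short steps, Python scripts to look and compute and a shell command to move; the robot and the scene stay as the last step left them, time stands still between calls to the robot, and variables do not carry over. Pictures are saved under pics/ and viewed, about 8 in all and at most 12, crops included, and the job is handed in when it is done.

```bash
mkdir -p pics; ls; python3 - <<'E'
from plant import r, snapshot, get_calibration, boxes_of
import cv2
print(r.get_state())
for n in ["scene","side"]:
    im=snapshot(n); cv2.imwrite(f"pics/{n}0.png",im[:,:,::-1])
    c=get_calibration(n); print(n,c)
    for t in ["binder_center","rack","stand","bookend","file_a_center"]:
        print(t,[( [round(v) for v in b["bbox"]],round(b["confidence"],2)) for b in boxes_of(t,n)][:5])
E
```

```text
pics
{'clock': 0.0, 'q': array([ 1.17680221,  0.68996783, -0.19452957,  1.56632577,  0.15731345,
        0.90250824, -0.21509809]), 'qd': array([ 5.29547048e-04,  1.95812632e-03,  2.21986509e-04,  8.80222194e-04,
       -3.53663988e-04,  8.03325656e-04, -8.66530873e-06]), 'joint_torque': array([-1.21150390e-05, -5.27553713e+01, -1.26689471e+00, -1.53423500e+01,
       -5.26853395e-02,  6.56865654e-03,  1.35418240e-04]), 'tool_pos': array([ 0.25895675, -0.5680658 ,  0.19982544]), 'eef_rot': array([-0.15031582,  0.69159972, -0.69036924,  0.14995099]), 'contact_force': array([-0.06046081, -0.45452553, -0.33769343]), 'moment': array([0.04145929, 0.00947466, 0.02263772]), 'opening': 1.0032334481317247}
scene {'fx': 445.7688780615923, 'fy': 445.7688780615923, 'cx': 314.40806713217495, 'cy': 241.87238540339433, 'k1': 0.005340855455468441, 'T': array([[ 0.20141292,  0.73424782, -0.64831549,  1.26244477],
       [ 0.97946991, -0.14526053,  0.13977867, -0.1283106 ],
       [ 0.00845753, -0.66315875, -0.74843099,  0.96665109],
       [ 0.        ,  0.        ,  0.        ,  1.        ]])}
binde
[... 295 characters left out ...]
x': 552.8497040621304, 'fy': 552.8497040621304, 'cx': 321.17359112208334, 'cy': 235.52511917258806, 'k1': -0.16613445278595187, 'T': array([[-0.96279285, -0.1830904 ,  0.19876576,  0.30066845],
       [-0.26960076,  0.60017734, -0.75306214,  1.09347255],
       [ 0.01858374, -0.77863025, -0.62720777,  1.00537332],
       [ 0.        ,  0.        ,  0.        ,  1.        ]])}
binder_center [([313, 204, 342, 286], 0.94), ([270, 226, 315, 295], 0.93), ([325, 151, 365, 186], 0.18)]
rack [([253, 268, 345, 346], 0.98), ([270, 229, 310, 284], 0.75)]
stand [([307, 180, 368, 241], 0.87)]
bookend [([323, 179, 353, 214], 0.64), ([266, 187, 314, 220], 0.49)]
file_a_center [([252, 267, 301, 336], 0.85)]
```

View pics/scene0.png

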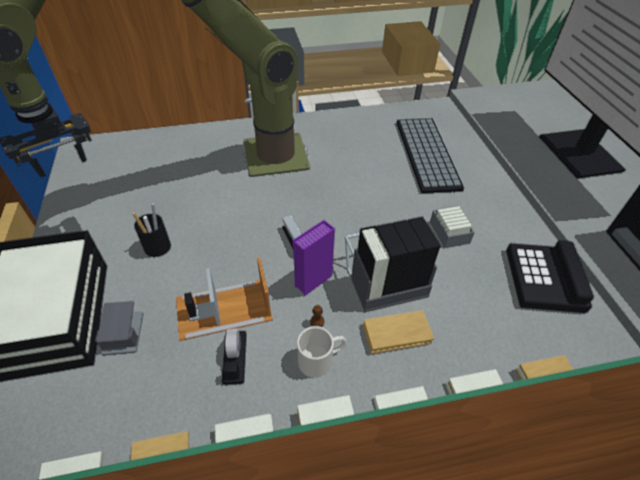

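View pics/side0.png

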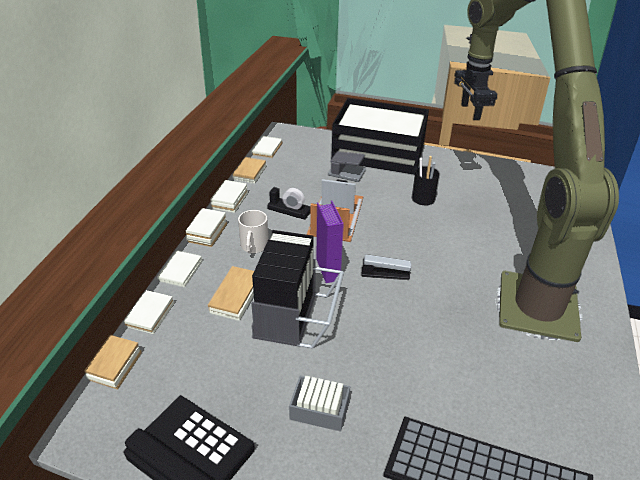

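The two pictures show these candidates for the binder:

| Item | Scene pixel | Side pixel |
|---|---|---|
| Purple look-alike | (313,257) | (329,243) |
| Open-topped black volume with white pages | (375,262) | (292,240) |
| Three closed black files | (395–435,250) | – |

The stand is at scene (225,300), with the bookend at (205,295). I'll crop in close to check my choice and pick corners.

```bash
python3 - <<'E'
import cv2,numpy as np
a=cv2.imread("pics/scene0.png");b=cv2.imread("pics/side0.png")
def c(im,x,y,w,h,s):
    o=cv2.resize(im[y:y+h,x:x+w],None,fx=s,fy=s,interpolation=cv2.INTER_CUBIC)
    for i in range(0,w,20): cv2.putText(o,str(x+i),(i*s,8),0,.3,(0,0,255),1); cv2.line(o,(i*s,10),(i*s,16),(0,0,255),1)
    for i in range(0,h,20): cv2.putText(o,str(y+i),(0,i*s+4),0,.3,(0,0,255),1); cv2.line(o,(20,i*s),(26,i*s),(0,0,255),1)
    return cv2.convertScaleAbs(o,alpha=1.4,beta=15)
top=np.hstack([c(a,340,210,100,100,4),c(b,248,225,100,100,4)])
bot=np.hstack([c(a,175,250,100,50*2,4)[:], c(b,300,170,100,100,4)])
cv2.imwrite("pics/crop1.png",top); cv2.imwrite("pics/c2.png",bot)
o=np.vstack([cv2.resize(top,(800,400))]);
cv2.imwrite("pics/crop1.png",o)
E
```

```text
(no output)
```

View pics/crop1.png

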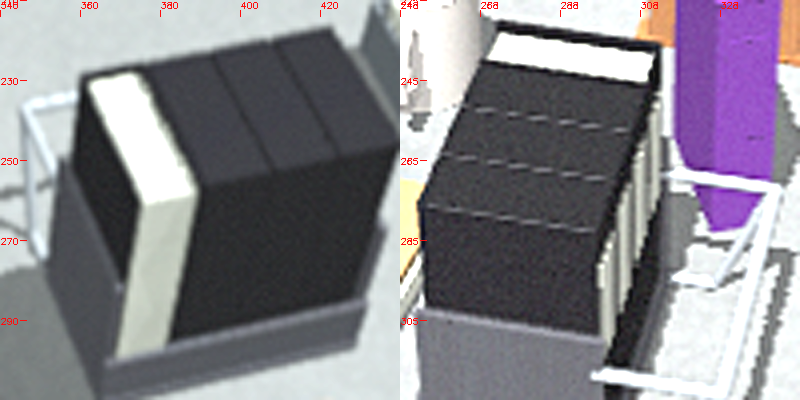

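View pics/c2.png

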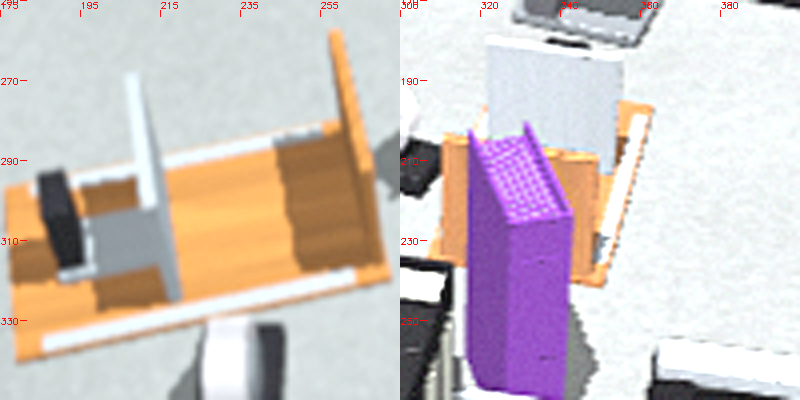

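```bash
cat > h.py <<'E'
import numpy as np, cv2
from scipy.optimize import least_squares
from scipy.spatial.transform import Rotation as R
from plant import r, snapshot, get_calibration
def proj(c,P):
    P=np.atleast_2d(P); T=np.linalg.inv(c["T"]); p=P@T[:3,:3].T+T[:3,3]
    s=p[:,:2]/p[:,2:]; s=s*(1+c["k1"]*(s**2).sum(1,keepdims=True))
    return s*[c["fx"],c["fy"]]+[c["cx"],c["cy"]]
def place(p,L):   # planar pose x,y,yaw
    c,s=np.cos(p[2]),np.sin(p[2]); L=np.atleast_2d(L)
    return np.c_[p[0]+c*L[:,0]-s*L[:,1],p[1]+s*L[:,0]+c*L[:,1],L[:,2]]
def tool():
    s=r.get_state(); return s["tool_pos"],R.from_quat(s["eef_rot"])
def rel(pos,Rm):
    "shift in tool frame (m = fraction) and turn/pi fraction to target pose"
    p,q=tool(); return np.round(q.inv().apply(np.array(pos)-p),4),np.round((q.inv()*Rm).as_rotvec()/np.pi,4)
E
python3 - <<'E'
from h import *
S,D=get_calibration("scene"),get_calibration("side")
def fit(f,x0):
    s=least_squares(f,x0,loss="soft_l1"); print(np.round(s.x,4)); print(np.round(s.fun.reshape(-1,2),1).tolist()); return s.x
h=.198
A=[[-.05,-.0815,h],[-.05,.0815,h],[.05,.0815,h],[.05,-.0815,h],[.05,-.0415,h]]
a=[[360,228.7],[423,217],[439.5,246.7],[374.3,261.2],[389.2,256.7]]
B=[[.05,-.0815,h],[-.05,-.0815,h],[-.05,.0815,h],[.05,.0815,h]]
b=[[272.2,230],[313.2,236],[297.2,284.2],[253,275.5]]
fit(lambda p:np.r_[proj(S,place(p,A))-a,proj(D,place(p,B))-b].ravel(),[.6,.1,0])
def g(p):
    d,t=p[3],p[4]-.033
    A=[[-d,.097,.11],[d,.097,.11],[-.05,t,.111],[.05,t,.111],[.05,t,.013]]
    a=[[257.7,258],[266.2,292.5],[209.5,268],[214.5,301.8],[220,324.5]]
    B=[[-.05,t,.111],[.05,t,.111],[-d,.107,.11]]
    b=[[356.2,184.5],[322.2,180],[350,208.8]]
    return np.r_[proj(S,place(p,A))-a,proj(D,place(p,B))-b].ravel()
fit(g,[.6,-.25,0,.065,.02])
E
```

```text
[0.6191 0.2131 0.0648]
[[-0.7, -0.6], [-0.4, -1.4], [1.4, -1.2], [-0.2, -1.5], [1.6, -0.6], [-0.3, -0.8], [0.0, -0.8], [-0.8, -1.7], [-2.0, -0.4]]
[ 0.603  -0.2113  0.0617  0.0557  0.0105]
[[-0.4, -1.2], [-0.3, -0.0], [-0.4, -0.0], [-0.6, -0.6], [0.3, -0.8], [-1.6, 0.2], [-1.1, 0.2], [-1.1, 2.0]]
```

```bash
cat >> h.py <<'E'
def ray(c,u,z):
    "world point on plane z seen at pixel u"
    f=lambda p:(proj(c,[p[0],p[1],z])[0]-u)
    return least_squares(f,[.6,0]).x
E
python3 - <<'E'
from h import *
S,D=get_calibration("scene"),get_calibration("side")
p,q=tool(); print(np.round(q.as_matrix(),2))
print("purple", ray(S,(311,294),0),ray(S,(306,244.),.19),ray(S,(334,225),.19),ray(D,(328,283),0), ray(D,(338,224),.19),ray(D,(318,203),.19))
# purple crop corners in side (c2): top corners
for t,u in [("a",(317.5,202.5)),("b",(331,201)),("c",(326.5,225)),("d",(342.5,222.5))]: print(t,ray(D,u,.19))
W=get_calibration("wrist"); print(np.round(q.inv().as_matrix()@W["T"][:3,:3],2), q.inv().apply(W["T"][:3,3]-p),W["fx"])
# targets: above binder spine, tilt 0, z=.30
rk=np.array([.6191,.2131,.0648]); 
for sgn in (1,-1):
  y=np.array([0,0,-1.]); z=sgn*np.array([np.cos(rk[2]),np.sin(rk[2]),0]); x=np.cross(y,z)
  print(sgn,rel(place(rk,[-.0485,-.0615,.34])[0],R.from_matrix(np.c_[x,y,z])))
E
```

```text
[[-0.91  0.    0.41]
 [-0.41 -0.   -0.91]
 [-0.   -1.    0.  ]]
purple [0.6024385  0.00662273] [ 0.59235516 -0.00370573] [0.54563563 0.07400016] [0.54859112 0.07235599] [0.53212502 0.05986143] [ 0.60225299 -0.00987005]
a [ 0.60406686 -0.01159932]
b [ 0.57294394 -0.02810925]
c [0.55768514 0.07181632]
d [0.52313917 0.05087871]
[[-0.    0.96  0.28]
 [-0.   -0.28  0.96]
 [ 1.    0.    0.  ]] [-0.0730945 -0.184633  -0.0009678] 424.97300340805486
1 (array([-0.5845, -0.1394, -0.5218]), array([-0.    , -0.3844,  0.    ]))
-1 (array([-0.5845, -0.1394, -0.5218]), array([-0.    ,  0.6156, -0.    ]))
```

```bash
python3 -m handwheel '[[[0,-0.04,0,0,-0.02,0],[-0.02,-0.08,-0.02,0,-0.05,0],[-0.05,-0.12,-0.04,0,-0.08,0],[-0.5845,-0.17,-0.5218,0,-0.3844,0],[-0.5845,-0.17,-0.5218,0,-0.3844,0],[-0.5845,-0.17,-0.5218,0,-0.3844,0],[-0.5845,-0.17,-0.5218,0,-0.3844,0],[-0.5845,-0.17,-0.5218,0,-0.3844,0],[-0.5845,-0.17,-0.5218,0,-0.3844,0],[-0.5845,-0.17,-0.5218,0,-0.3844,0],[-0.5845,-0.17,-0.5218,0,-0.3844,0],[-0.5845,-0.17,-0.5218,0,-0.3844,0]]]'; cat >> h.py <<'E'
RK=np.array([.6191,.2131,.0648]); ST=np.array([.603,-.2113,.0617])
def ori(yaw,tilt=0,a=0):
    "tool down; tilt: top of tool leans to -x; a=0 jaws along local x, a=90 along y"
    B=np.array([[0,0,1],[-1,0,0],[0,-1,0.]])  # cols x=(0,-1,0), y=(0,0,-1), z=(1,0,0)
    return R.from_euler('z',yaw)*R.from_euler('y',-np.deg2rad(tilt))*R.from_matrix(B)*R.from_euler('y',a,degrees=True)
E
python3 - <<'E'
from h import *
print(rel(place(RK,[-.0485,-.0615,.34])[0],ori(RK[2])))
E
```

```text
clock: 1.6
tool_pos: [0.4314, -0.1785, 0.3394]
eef_rot: [0.517, -0.483, 0.483, -0.517]
contact_force: [0.7, -0.6, 0.3]
opening: 0.999
(array([-0.3166, -0.0007,  0.1651]), array([-0.0001,  0.0009,  0.0002]))
```

```bash
python3 -m handwheel '[[[-0.3166,0,0.1651,0,0,0],[-0.3166,0,0.1651,0,0,0],[-0.3166,0,0.1651,0,0,0],[-0.3166,0,0.1651,0,0,0],[-0.3166,0,0.1651,0,0,0],[-0.3166,0,0.1651,0,0,0],[-0.3166,0,0.1651,0,0,0],[-0.3166,0,0.1651,0,0,0],[-0.3166,0,0.1651,0,0,0],[-0.3166,0,0.1651,0,0,0],[-0.3166,0,0.1651,0,0,0]]]'; python3 - <<'E'
from h import *
W=get_calibration("wrist"); im=snapshot("wrist")[:,:,::-1].copy(); cv2.imwrite("pics/w1raw.png",im)
print(r.get_state()["q"].round(2), rel(place(RK,[-.0485,-.0615,.34])[0],ori(RK[2])))
for X,Y in [(-.05,-.0815),(.05,-.0815),(-.05,-.0415),(.05,-.0415),(.05,.0815),(-.05,.0815)]:
    u=proj(W,place(RK,[X,Y,.198]))[0]; print(X,Y,u.round(1))
    if 0<u[0]<640 and 0<u[1]<480: cv2.drawMarker(im,tuple(int(v) for v in u.round()),(0,0,255),0,12,1)
cv2.imwrite("pics/w1.png",im)
E
```

```text
clock: 2.52
tool_pos: [0.5752, 0.1478, 0.3386]
eef_rot: [0.517, -0.483, 0.483, -0.516]
contact_force: [-0.4, -1.1, -0.1]
opening: 0.999
[ 0.02  0.56 -0.62  1.45  0.33  1.24 -0.57] (array([-0.0029, -0.0014, -0.0004]), array([ 0.0002, -0.    ,  0.0004]))
-0.05 -0.0815 [312.1 231. ]
0.05 -0.0815 [438.  231.4]
-0.05 -0.0415 [312.1 181. ]
0.05 -0.0415 [442.6 181.2]
0.05 0.0815 [459.7   0.5]
-0.05 0.0815 [312.3   0.9]
```

View pics/w1.png

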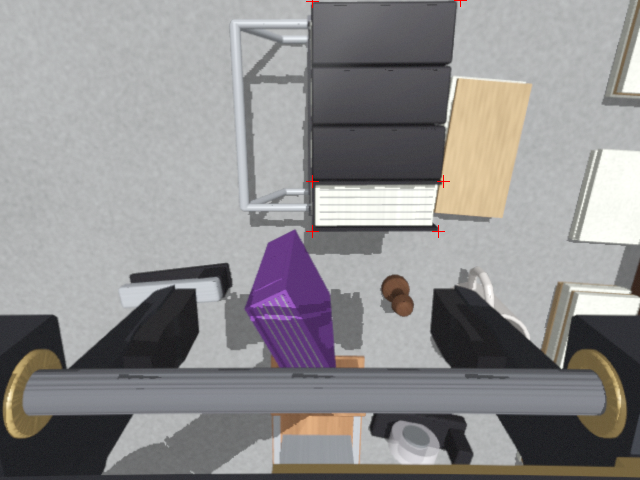

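The wrist view agrees with the fit: the spine lies at u≈313, and the open-topped volume at (375,206) is the row's last one on the −y side. Purple stands at (290,290), clear of the spot I'm heading for. I'll descend over the spine.

```bash
python3 -m handwheel '[[[-0.0005,0.03,0,0,0,0],[-0.0005,0.06,0,0,0,0],[-0.0005,0.09,0,0,0,0],[-0.0005,0.11,0,0,0,0],[-0.0005,0.11,0,0,0,0],[-0.0005,0.11,0,0,0,0]]]'; python3 - <<'E'
from h import *
print(rel(place(RK,[-.0485,-.0615,.1925])[0],ori(RK[2])))
E
```

```text
clock: 3.07
tool_pos: [0.5751, 0.1446, 0.2288]
eef_rot: [0.516, -0.484, 0.484, -0.514]
contact_force: [0.1, 0.2, 0.9]
opening: 0.998
(array([-0.0041,  0.0363, -0.0001]), array([ 0.0005, -0.0008,  0.0005]))
```

```bash
python3 -m handwheel '[[[-0.004,0.01,0,0,0,0],[-0.004,0.02,0,0,0,0],[-0.004,0.028,0,0,0,0],[-0.004,0.034,0,0,0,0],[-0.004,0.036,0,0,0,0],[-0.004,0.036,0,0,0,0],[-0.004,0.036,0,0,0,0]]]'; python3 - <<'E'
from h import *
print(rel(place(RK,[-.0485,-.0615,.1925])[0],ori(RK[2])))
E
```

```text
clock: 3.65
tool_pos: [0.5753, 0.151, 0.193]
eef_rot: [-0.516, 0.484, -0.484, 0.516]
contact_force: [-0.6, -0.4, 0.8]
opening: 1.002
(array([ 0.0024,  0.0005, -0.0007]), array([-0., -0., -0.]))
```

```bash
python3 -m handwheel '[[[0,0,0,0,0,0],[0,0,0,0,0,0],[0,0,0,0,0,0],[0,0,0,0,0,0],[0,0,0,0,0,0],[0,0,0,0,0,0],[0,0,0,0,0,0],[0,0,0,0,0,0],[0,0,0,0,0,0],[0,0,0,0,0,0]]]' -1 20; python3 - <<'E'
from h import *
p,q=tool();print(r.get_state()["opening"]*88,r.get_state()["contact_force"],rel(place(RK,[-.0485,-.0615,.1925])[0],ori(RK[2])))
# arc rows about foot, tool frame at tilt 0
foot=np.array([-.05,-.0615,.008]); 
for d in [3,6,9,12,15,18,21,24,27,30,33,36]:
    t=np.deg2rad(d); v=np.array([.0015,0,.1845]); M=R.from_euler('y',-t).as_matrix()
    w=place(RK,[foot+M@v])[0]-place(RK,[foot+v])[0]
    print(d,ori(RK[2]).inv().apply(w).round(4),((ori(RK[2]).inv()*ori(RK[2],d)).as_rotvec()/np.pi).round(4))
E
```

```text
clock: 4.48
tool_pos: [0.5752, 0.1509, 0.193]
eef_rot: [0.516, -0.484, 0.484, -0.516]
contact_force: [-0.4, -0.1, 0.1]
opening: 0.267
23.476049520471413 [-0.35253002 -0.09745381  0.11447175] (array([ 0.0023,  0.0005, -0.0006]), array([-0., -0.,  0.]))
3 [ 0.      0.0002 -0.0097] [ 0.0167  0.     -0.    ]
6 [-0.      0.0009 -0.0193] [ 0.0333 -0.      0.    ]
9 [-0.      0.002  -0.0289] [0.05 0.   0.  ]
12 [-0.      0.0037 -0.0384] [ 0.0667  0.     -0.    ]
15 [-0.      0.0059 -0.0478] [ 0.0833  0.     -0.    ]
18 [-0.      0.0086 -0.0571] [0.1 0.  0. ]
21 [-0.      0.0117 -0.0662] [0.1167 0.     0.    ]
24 [-0.      0.0153 -0.0752] [ 0.1333  0.     -0.    ]
27 [-0.      0.0194 -0.0839] [ 0.15  0.   -0.  ]
30 [-0.      0.024  -0.0925] [0.1667 0.     0.    ]
33 [-0.      0.0289 -0.1007] [ 0.1833  0.     -0.    ]
36 [-0.      0.0344 -0.1087] [0.2 0.  0. ]
```

Fingers are still closing, so I'll wait.

```bash
python3 -m handwheel '[[[0,0,0,0,0,0],[0,0,0,0,0,0],[0,0,0,0,0,0],[0,0,0,0,0,0],[0,0,0,0,0,0],[0,0,0,0,0,0],[0,0,0,0,0,0]]]'
```

```text
clock: 5.07
tool_pos: [0.5752, 0.1509, 0.193]
eef_rot: [-0.516, 0.484, -0.484, 0.516]
contact_force: [0.5, -0.1, -1.0]
opening: 0.004
```

```bash
python3 - <<'E'
from h import *
a=snapshot("side")[:,:,::-1]; b=snapshot("wrist")[:,:,::-1]; c=snapshot("scene")[:,:,::-1]
cv2.imwrite("pics/s2.png",a)
f=lambda im,x,y,w,h:cv2.resize(im[y:y+h,x:x+w],(400,400),interpolation=cv2.INTER_CUBIC)
W=get_calibration("wrist");p,q=tool();print(proj(W,p))
cv2.imwrite("pics/m2.png",np.hstack([f(a,240,190,100,100),f(c,335,170,100,100)]))
E
```

```text
[[314.57980066 274.35215085]]
```

View pics/m2.png

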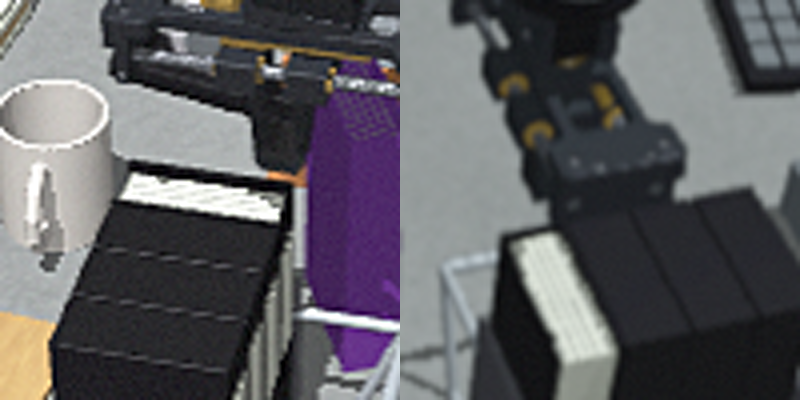

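```bash
python3 - <<'E'
from h import *
p,q=tool()
S,D=get_calibration("scene"),get_calibration("side")
for dz in (0,.02,.045):
    print(dz,proj(S,p+[0,0,dz]),proj(D,p+[0,0,dz]))
for X in ([-.05,-.0615,.198],[-.05,-.0815,.198],[-.05,-.0415,.198]): print(proj(S,place(RK,X)),proj(D,place(RK,X)))
a=cv2.imread("pics/s2.png")
f=lambda im,x,y,w,h:cv2.resize(im[y:y+h,x:x+w],(400,400),interpolation=cv2.INTER_CUBIC)
b=snapshot("wrist")[:,:,::-1].copy()
cv2.imwrite("pics/m3.png",b)
E
```

```text
0 [[368.2835785  228.40724732]] [[310.2109677  242.73932086]]
0.02 [[369.12489361 222.5766774 ]] [[310.26451953 235.98625164]]
0.045 [[370.21109777 215.04994417]] [[310.33376341 227.35367499]]
[[367.27154269 226.50982372]] [[311.34626198 240.5628738 ]]
[[359.31881088 228.08088948]] [[313.23765256 235.25799635]]
[[375.17060447 224.94934331]] [[309.40940965 245.99606563]]
```

View pics/m3.png

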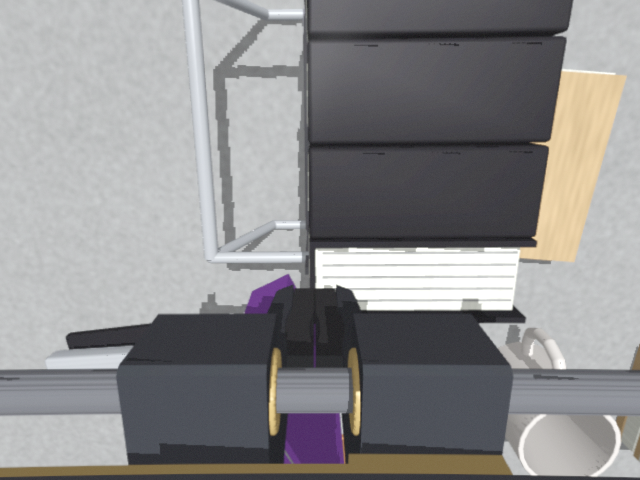

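```bash
python3 - <<'E'
from h import *
p,q=tool();W=get_calibration("wrist")
for X,Y in [(-.05,-.0815),(.05,-.0815),(-.05,-.0415),(.05,-.0415),(.05,-.0005)]:print(X,Y,proj(W,place(RK,[X,Y,.198])).round(1))
for x in (-.009,0):
  for y in (0,-.01,-.02,-.03,-.04): print(x,y,proj(W,p+q.apply([x,y,0])).round(0))
a=cv2.imread("pics/s2.png");b=cv2.imread("pics/m3.png")
f=lambda im,x,y,w,h:cv2.convertScaleAbs(cv2.resize(im[y:y+h,x:x+w],(400,500),interpolation=cv2.INTER_CUBIC),alpha=2.2,beta=40)
cv2.imwrite("pics/m4.png",np.hstack([f(a,285,195,40,50),f(b,255,230,120,150)]))
E
```

```text
-0.05 -0.0815 [[310.  322.8]]
0.05 -0.0815 [[525.  323.5]]
-0.05 -0.0415 [[309.8 241.3]]
0.05 -0.0415 [[537.6 241.4]]
0.05 -0.0005 [[552.9 146.1]]
-0.009 0 [[315. 256.]]
-0.009 -0.01 [[315. 264.]]
-0.009 -0.02 [[315. 272.]]
-0.009 -0.03 [[315. 282.]]
-0.009 -0.04 [[315. 292.]]
0 0 [[315. 275.]]
0 -0.01 [[315. 283.]]
0 -0.02 [[315. 292.]]
0 -0.03 [[315. 303.]]
0 -0.04 [[315. 314.]]
```

View pics/m4.png

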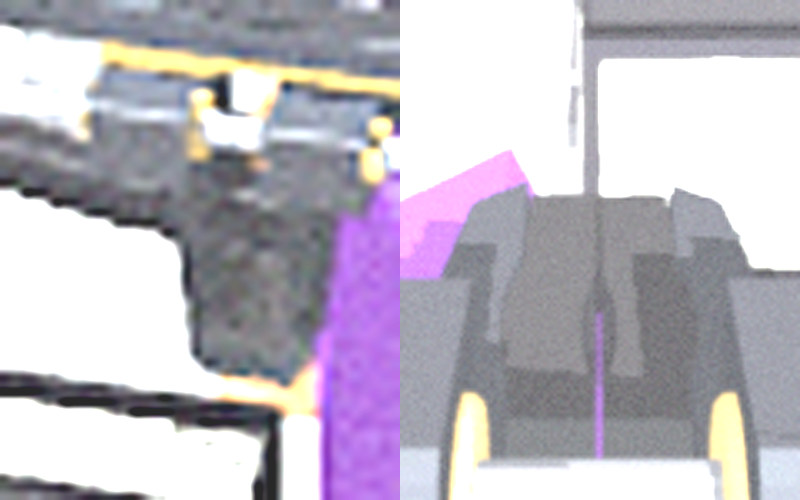

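The corners agree, but the fingers shut empty. Both the side view (tip at (310,232), expected v 243) and the wrist view (tip at row 288) put the real fingertips about 30 mm higher than the reported TCP. I'll reopen and go down until I feel contact.

```bash
python3 -m handwheel '[[[0.001,0,0,0,0,0],[0.001,0,0,0,0,0],[0.001,0,0,0,0,0],[0.001,0,0,0,0,0],[0.001,0,0,0,0,0],[0.001,0.005,0,0,0,0],[0.001,0.01,0,0,0,0],[0.001,0.015,0,0,0,0],[0.001,0.02,0,0,0,0],[0.001,0.02,0,0,0,0]]]' 0 20;  python3 -m handwheel '[[[0,0.002,0,0,0,0],[0,0.003,0,0,0,0],[0,0.004,0,0,0,0],[0,0.004,0,0,0,0]]]';python3 -m handwheel '[[[0,0.001,0,0,0,0],[0,0.002,0,0,0,0],[0,0.003,0,0,0,0],[0,0.003,0,0,0,0]]]'
```

```text
clock: 6.1
tool_pos: [0.5744, 0.1494, 0.1715]
eef_rot: [0.517, -0.484, 0.483, -0.515]
contact_force: [0.3, 0.7, 0.0]
opening: 0.502
clock: 6.43
tool_pos: [0.5752, 0.1499, 0.1689]
eef_rot: [0.516, -0.484, 0.484, -0.516]
contact_force: [-0.7, -0.3, 0.4]
opening: 0.504
clock: 6.77
tool_pos: [0.5751, 0.1498, 0.1658]
eef_rot: [0.516, -0.484, 0.484, -0.516]
contact_force: [0.0, 0.2, -0.2]
opening: 0.5
```

```bash
python3 - <<'E'
from h import *
D=get_calibration("side");p,q=tool()
a=snapshot("side")[:,:,::-1];b=snapshot("wrist")[:,:,::-1]
print(p,proj(D,p),r.get_state()["contact_force"])
f=lambda im,x,y,w,h:cv2.convertScaleAbs(cv2.resize(im[y:y+h,x:x+w],(400,500),interpolation=cv2.INTER_CUBIC),alpha=2.2,beta=40)
cv2.imwrite("pics/m5.png",np.hstack([f(a,275,195,56,70),f(b,235,200,160,200)]))
E
```

```text
[0.57512518 0.1498219  0.16577935] [[310.28859561 251.41054389]] [-0.19550918 -0.46747311  0.44945239]
```

View pics/m5.png

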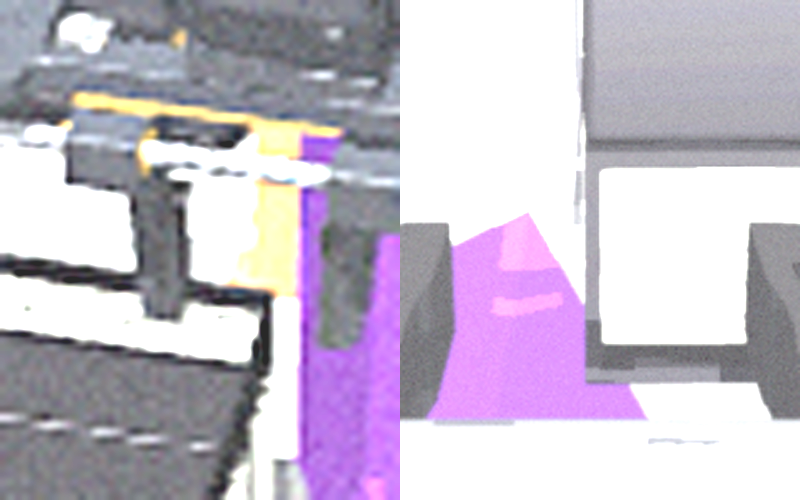

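Now the rear fingertip hangs over the pages (side (298,239)) with the front finger ahead of the spine, and nothing is touching yet. I'll keep going down in small steps.

```bash
python3 -m handwheel '[[[0,0.001,0,0,0,0],[0,0.002,0,0,0,0],[0,0.002,0,0,0,0]]]' | grep -E "pos|force";python3 -m handwheel '[[[0,0.001,0,0,0,0],[0,0.002,0,0,0,0],[0,0.002,0,0,0,0]]]'| grep -E "pos|force"
```

```text
tool_pos: [0.5751, 0.1498, 0.1637]
contact_force: [-0.7, -0.7, -0.5]
tool_pos: [0.5751, 0.1498, 0.1617]
contact_force: [1.2, -0.3, 0.2]
```

```bash
python3 -m handwheel '[[[0,0.001,0,0,0,0],[0,0.0015,0,0,0,0],[0,0.0015,0,0,0,0]]]' | grep -E "pos|force";python3 -m handwheel '[[[0,0,0,0,0,0],[0,0,0,0,0,0],[0,0,0,0,0,0],[0,0,0,0,0,0],[0,0,0,0,0,0],[0,0,0,0,0,0],[0,0,0,0,0,0],[0,0,0,0,0,0],[0,0,0,0,0,0]]]' -1 20
```

```text
tool_pos: [0.5752, 0.1498, 0.1603]
contact_force: [-0.5, -0.7, -0.6]
clock: 8.37
tool_pos: [0.5752, 0.1499, 0.1605]
eef_rot: [-0.516, 0.484, -0.484, 0.516]
contact_force: [-0.3, -0.3, -0.8]
opening: 0.005
```

```bash
python3 - <<'E'
from h import *
D=get_calibration("side");p,q=tool()
a=snapshot("side")[:,:,::-1];b=snapshot("wrist")[:,:,::-1]
print(p,proj(D,p),r.get_state()["contact_force"])
f=lambda im,x,y,w,h:cv2.convertScaleAbs(cv2.resize(im[y:y+h,x:x+w],(400,500),interpolation=cv2.INTER_CUBIC),alpha=2.2,beta=40)
cv2.imwrite("pics/m6.png",np.hstack([f(a,285,205,48,60),f(b,235,200,160,200)]))
E
```

```text
[0.57524741 0.14993111 0.16048333] [[310.21158181 253.14837089]] [ 0.52525544 -0.10902981 -0.83790632]
```

View pics/m6.png

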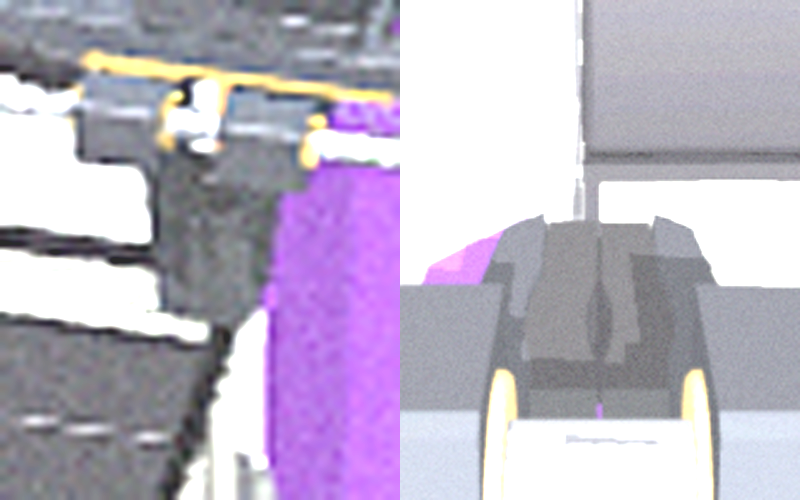

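The tip's near edge at side (311,243) corresponds to z≈0.198, so it is only level with the rim. The true offset is about 37 mm. I'll reopen and lower 5 mm.

```bash
python3 -m handwheel '[[[0,-0.002,0,0,0,0],[0,-0.002,0,0,0,0],[0,-0.002,0,0,0,0],[0,-0.002,0,0,0,0],[0,-0.002,0,0,0,0],[0,0.002,0,0,0,0],[0,0.004,0,0,0,0],[0,0.005,0,0,0,0],[0,0.005,0,0,0,0]]]' -0.2 20 | grep -E "pos|force|open";python3 -m handwheel '[[[0,0,0,0,0,0],[0,0,0,0,0,0],[0,0,0,0,0,0],[0,0,0,0,0,0],[0,0,0,0,0,0],[0,0,0,0,0,0],[0,0,0,0,0,0],[0,0,0,0,0,0]]]' -1 20
```

```text
tool_pos: [0.5749, 0.1498, 0.1549]
contact_force: [0.0, -0.3, 0.2]
opening: 0.398
clock: 9.88
tool_pos: [0.5749, 0.1499, 0.1554]
eef_rot: [0.516, -0.484, 0.483, -0.516]
contact_force: [-1.2, 0.5, 1.1]
opening: 0.027
```

```bash
python3 -m handwheel '[[[0,0,0,0,0,0],[0,0,0,0,0,0]]]' -1 25 | grep open; python3 - <<'E'
from h import *
p,q=tool(); loc=R.from_euler('z',-RK[2]).apply(p-[RK[0],RK[1],0]); print(loc)
foot=np.array([-.05,0,.008]); v=loc-foot; v[1]=0
for d in [2,4,6,8,10,12,14,16,18,20,22,24,26,28,30,32,34,36]:
    M=R.from_euler('y',-np.deg2rad(d))
    w=M.apply(v)-v
    print(d,ori(0).inv().apply(w).round(4),round(d/180,4))
E
```

```text
opening: 0.023
[-0.04805827 -0.06018649  0.15546616]
2 [ 0.      0.     -0.0051] 0.0111
4 [ 0.      0.0002 -0.0103] 0.0222
6 [ 0.      0.0006 -0.0154] 0.0333
8 [ 0.      0.0012 -0.0205] 0.0444
10 [ 0.      0.0019 -0.0256] 0.0556
12 [ 0.      0.0028 -0.0307] 0.0667
14 [ 0.      0.0039 -0.0357] 0.0778
16 [ 0.      0.0052 -0.0407] 0.0889
18 [ 0.      0.0066 -0.0457] 0.1
20 [ 0.      0.0082 -0.0506] 0.1111
22 [ 0.      0.01   -0.0554] 0.1222
24 [ 0.      0.012  -0.0601] 0.1333
26 [ 0.      0.0141 -0.0648] 0.1444
28 [ 0.      0.0163 -0.0695] 0.1556
30 [ 0.      0.0188 -0.074 ] 0.1667
32 [ 0.      0.0214 -0.0784] 0.1778
34 [ 0.      0.0241 -0.0828] 0.1889
36 [ 0.     0.027 -0.087] 0.2
```

```bash
python3 -m handwheel '[[[0,0,-0.0051,0.0111,0,0],[0,0.0002,-0.0103,0.0222,0,0],[0,0.0006,-0.0154,0.0333,0,0],[0,0.0012,-0.0205,0.0444,0,0],[0,0.0019,-0.0256,0.0556,0,0],[0,0.0028,-0.0307,0.0667,0,0]]]' | grep -vE clock; python3 - <<'E'
from h import *
s=snapshot("side")[:,:,::-1];c=snapshot("scene")[:,:,::-1]
cv2.imwrite("pics/t1.png",np.hstack([cv2.resize(s[190:290,235:335],(400,400)),cv2.resize(c[180:280,335:435],(400,400))]))
E
```

```text
tool_pos: [0.5448, 0.1479, 0.1527]
eef_rot: [-0.458, 0.43, -0.532, 0.568]
contact_force: [1.1, -0.0, -4.5]
opening: 0.028
```

View pics/t1.png

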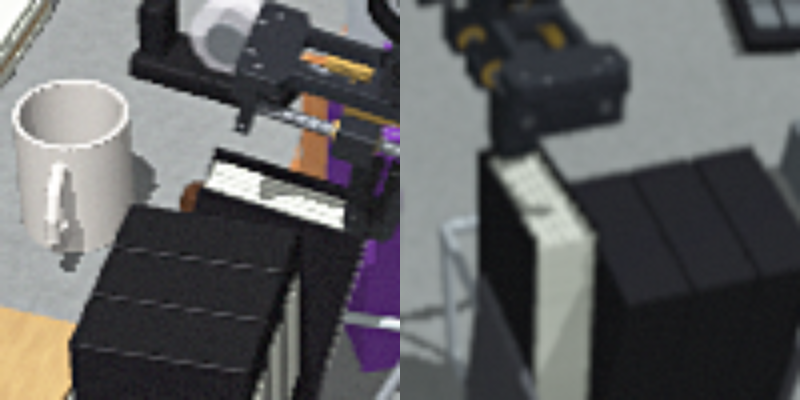

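The binder is tipping forward, held by its spine, and the neighbours are still upright. I'll carry on along the same arc for another 24°.

```bash
python3 -m handwheel '[[[0,0,-0.0051,0.0111,0,0],[0,0.0002,-0.0103,0.0222,0,0],[0,0.0006,-0.0154,0.0333,0,0],[0,0.0012,-0.0205,0.0444,0,0],[0,0.0019,-0.0256,0.0556,0,0],[0,0.0028,-0.0307,0.0667,0,0],[0,0.0039,-0.0357,0.0778,0,0],[0,0.0052,-0.0407,0.0889,0,0],[0,0.0066,-0.0457,0.1,0,0],[0,0.0082,-0.0506,0.1111,0,0],[0,0.01,-0.0554,0.1222,0,0],[0,0.011,-0.0572,0.1278,0,0]]]' | grep -vE clock; python3 -m handwheel '[[[0,0,0,0,0,0],[0,0,0,0,0,0],[0,0,0,0,0,0],[0,0,0,0,0,0]]]'
```

```text
tool_pos: [0.4938, 0.1443, 0.1286]
eef_rot: [-0.354, 0.319, -0.604, 0.638]
contact_force: [-0.4, -0.9, -3.2]
opening: 0.027
clock: 11.98
tool_pos: [0.4935, 0.1436, 0.1276]
eef_rot: [-0.356, 0.32, -0.604, 0.637]
contact_force: [-9.8, -0.7, 13.2]
opening: 0.025
```

```bash
python3 -m handwheel '[[[0,0,0,0,0,0],[0,0,0,0,0,0],[0,0,0,0,0,0],[0,0,0,0,0,0],[0,0,0,0,0,0],[0,-0.01,0,0,0,0],[0,-0.03,0,0,0,0],[0,-0.06,0,0,0,0],[0,-0.08,0,0,0,0],[0,-0.08,0,0,0,0]]]' -0.2; python3 - <<'E'
from h import *
print(r.get_state()["q"].round(2))
s=snapshot("side")[:,:,::-1];c=snapshot("scene")[:,:,::-1]
w=snapshot("wrist")[:,:,::-1].copy();W=get_calibration("wrist")
t=np.deg2rad(37);u=np.array([-np.sin(t),0,np.cos(t)]);v=np.array([np.cos(t),0,np.sin(t)]);f=np.array([-.05,-.0615,.008])
D=get_calibration("side");s=s.copy()
for x in (0,.1):
  for y in (-.02,.02):
    P=place(RK,f+.19*u+x*v+[0,y,0])
    for im,C in ((w,W),(s,D)):
      a=proj(C,P)[0]; cv2.drawMarker(im,tuple(int(i) for i in a.round()),(0,0,255),0,8,1)
cv2.imwrite("pics/t2.png",np.hstack([cv2.resize(s[180:330,235:385],(400,400)),cv2.resize(w,(400,300))if 0 else cv2.copyMakeBorder(cv2.resize(w,(400,300)),0,100,0,0,0)]))
g=f+(.19-.035-.037)*u+.05*v
for a in (90,-90): print(a,rel(place(RK,g-(-u)*.10)[0],ori(RK[2],37,a)),rel(place(RK,g)[0],ori(RK[2],37,a)))
E
```

```text
clock: 12.82
tool_pos: [0.4523, 0.1439, 0.1932]
eef_rot: [-0.355, 0.318, -0.605, 0.638]
contact_force: [0.2, 0.9, -1.6]
opening: 0.395
[ 0.08  0.75 -1.32  2.56  1.7   1.2  -2.42]
90 (array([ 0.0044, -0.0018,  0.0371]), array([0.015 , 0.5032, 0.0224])) (array([0.003 , 0.0979, 0.0446]), array([0.015 , 0.5032, 0.0224]))
-90 (array([ 0.0044, -0.0018,  0.0371]), array([ 0.0223, -0.4963, -0.0149])) (array([0.003 , 0.0979, 0.0446]), array([ 0.0223, -0.4963, -0.0149]))
```

View pics/t2.png

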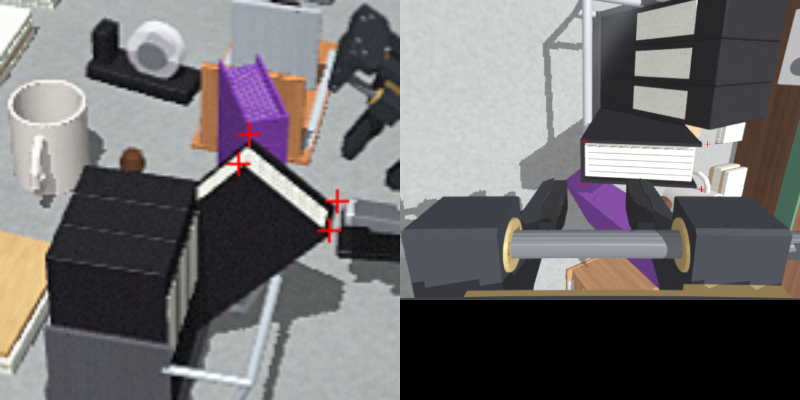

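```bash
python3 -m handwheel '[[[0,-0.02,0.037,0,0,0],[0,-0.02,0.037,0,0.04,0],[0,-0.02,0.037,0,0.08,0],[0,-0.02,0.037,0,0.08,0]]]' 0.5; python3 - <<'E'
from h import *
print(r.get_state()["q"].round(2))
t=np.deg2rad(37);u=np.array([-np.sin(t),0,np.cos(t)]);v=np.array([np.cos(t),0,np.sin(t)]);f=np.array([-.05,-.0615,.008])
g=f+(.19-.035-.037)*u+.05*v
for a in (90,-90): print(a,rel(place(RK,g-(-u)*.10)[0],ori(RK[2],37,a)))
E
```

```text
clock: 13.3
tool_pos: [0.4731, 0.1439, 0.2268]
eef_rot: [0.276, -0.398, 0.646, -0.589]
contact_force: [0.2, -0.3, 0.4]
opening: 0.677
[ 0.19  0.67 -1.34  2.45  1.62  1.09 -2.47]
90 (array([ 0.0015,  0.0171, -0.0001]), array([0.0093, 0.4222, 0.0247]))
-90 (array([ 0.0015,  0.0171, -0.0001]), array([ 0.0264, -0.5773, -0.0099]))
```

```bash
python3 -m handwheel '[[[0,0,0,0,-0.04,0],[0,0,0,0,-0.08,0],[0,0,0,0,-0.12,0],[0,0,0,0,-0.16,0],[0,0,0,0.01,-0.2,0],[0,0,0,0.01,-0.24,0],[0,0,0,0.01,-0.28,0],[0,0,0,0.015,-0.32,0],[0,0,0,0.015,-0.36,0],[0,0,0,0.02,-0.4,0],[0,0,0,0.02,-0.44,0],[0,0,0,0.022,-0.48,0]]]'; python3 - <<'E'
from h import *
print(r.get_state()["q"].round(2))
t=np.deg2rad(37);u=np.array([-np.sin(t),0,np.cos(t)]);v=np.array([np.cos(t),0,np.sin(t)]);f=np.array([-.05,-.0615,.008])
g=f+(.19-.035-.037)*u+.05*v
for a in (-90,): print(a,rel(place(RK,g-(-u)*.10)[0],ori(RK[2],37,a)))
E
```

```text
clock: 14.3
tool_pos: [0.472, 0.1446, 0.2261]
eef_rot: [-0.625, -0.134, -0.292, 0.711]
contact_force: [-0.6, -0.4, -0.6]
opening: 0.751
[ 0.13  0.63 -1.23  2.52  1.77  1.03 -1.11]
-90 (array([ 0.0008,  0.017 , -0.0027]), array([-0.002 , -0.0968, -0.0071]))
```

```bash
python3 -m handwheel '[[[0,0.005,-0.0027,0,-0.04,0],[0,0.01,-0.0027,-0.002,-0.08,-0.007],[0,0.017,-0.0027,-0.002,-0.0968,-0.007],[0,0.017,-0.0027,-0.002,-0.0968,-0.007],[0,0.017,-0.0027,-0.002,-0.0968,-0.007]]]'; python3 - <<'E'
from h import *
print(r.get_state()["q"].round(2))
t=np.deg2rad(37);u=np.array([-np.sin(t),0,np.cos(t)]);v=np.array([np.cos(t),0,np.sin(t)]);f=np.array([-.05,-.0615,.008])
g=f+(.19-.035-.037)*u+.05*v
print(rel(place(RK,g)[0],ori(RK[2],37,-90)))
w=snapshot("wrist")[:,:,::-1].copy();W=get_calibration("wrist")
for x in (0,.1):
  for y in (-.02,.02):
    P=place(RK,f+.19*u+x*v+[0,y,0])
    a=proj(W,P)[0]; cv2.drawMarker(w,tuple(int(i) for i in a.round()),(0,0,255),0,12,1)
cv2.imwrite("pics/t3.png",w)
E
```

```text
clock: 14.72
tool_pos: [0.4813, 0.1432, 0.2119]
eef_rot: [-0.662, -0.243, -0.205, 0.679]
contact_force: [-1.7, 1.1, 0.9]
opening: 0.748
[ 0.08  0.67 -1.17  2.54  1.84  1.08 -0.89]
(array([ 0.0008,  0.1002, -0.0006]), array([-0.    , -0.0031, -0.0002]))
```

The picture limit has been reached, so I'll check numerically where the page area lies in the wrist image against my prediction.

```bash
python3 - <<'E'
from h import *
w=cv2.imread("pics/t3.png"); w0=snapshot("wrist")[:,:,::-1]; W=get_calibration("wrist"); p,q=tool()
m=(w0.min(2)>170).astype(np.uint8); n,l,st,ce=cv2.connectedComponentsWithStats(m)
for i in range(1,n):
    if st[i,4]>800: print(st[i],ce[i].round(), cv2.minAreaRect(np.argwhere(l==i)[:,::-1].astype(np.float32)))
for tilt in (35,37,39,41):
  t=np.deg2rad(tilt);u=np.array([-np.sin(t),0,np.cos(t)]);v=np.array([np.cos(t),0,np.sin(t)]);f=np.array([-.05,-.0615,.008])
  print(tilt,[proj(W,place(RK,f+.182*u+x*v+[0,y,0]))[0].round().tolist() for x in (.003,.097) for y in (-.017,.017)])
print(proj(W,p+q.apply([[0,-.037,.033],[0,-.037,-.033],[0,-.037,0]])).round())
E
```

```text
[    0     0   183   106 11530] [78. 43.] ((91.0, 52.5), (105.0, 182.0), 90.0)
[  251     0   389   314 52572] [521. 121.] ((444.9999694824219, 156.49996948242188), (387.99993896484375, 312.99993896484375), 0.0)
[ 287   55  151   67 7787] [368.  86.] ((362.49017333984375, 88.90179443359375), (65.64691925048828, 150.07818603515625), 89.06080627441406)
[ 433   63   43   59 1446] [453.  98.] ((456.71075439453125, 94.68341827392578), (35.57638168334961, 57.003421783447266), 14.470295906066895)
[  24  115   77  149 3298] [ 63. 186.] ((38.379310607910156, 189.55172729492188), (82.07734680175781, 128.5011749267578), 21.801410675048828)
[ 199  139   81  190 8229] [241. 249.] ((236.00192260742188, 234.2406463623047), (191.29507446289062, 78.61949157714844), 87.34931182861328)
[  280   156    66   174 10542] [313. 240.] ((313.9081726074219, 242.81553649902344), (172.88833618164062, 65.02671813964844), 88.87670135498047)
[ 449  199   62   87 3192] [479. 243.] ((478.6415100097656, 241.7452850341797), (98.48751831054688, 38.18622970581055), 74.05460357666016)
[ 353  200   42   87 3053] [371. 245.] ((371.68780517578125, 243.62942504882812), (87.70511627197266, 38.758392333984375), 85.91438293457031)
[ 399  200   54   86 3180] [424. 244.] ((425.2568054199219, 242.54051208496094), (92.55662536621094, 39.12696075439453), 80.53767395019531)
[ 148  443  330   31 7146] [303. 454.] ((312.5, 458.0), (30.0, 329.0), 90.0)
35 [[277.0, 174.0], [342.0, 173.0], [283.0, 332.0], [341.0, 332.0]]
37 [[276.0, 162.0], [342.0, 161.0], [282.0, 325.0], [341.0, 325.0]]
39 [[276.0, 149.0], [342.0, 148.0], [281.0, 318.0], [341.0, 317.0]]
41 [[276.0, 136.0], [343.0, 136.0], [281.0, 310.0], [342.0, 309.0]]
[[398. 308.]
 [225. 308.]
 [312. 308.]]
```

```bash
python3 -m handwheel '[[[0,0.015,0,0,0,0],[0,0.03,0,0,0,0],[0,0.045,0,0,0,0],[0,0.06,0,0,0,0],[0,0.072,0,0,0,0],[0,0.083,0,0,0,0],[0,0.092,0,0,0,0],[0,0.098,0,0,0,0],[0,0.1,0,0,0,0],[0,0.1,0,0,0,0]]]'; python3 - <<'E'
from h import *
print(r.get_state()["q"].round(2))
t=np.deg2rad(37);u=np.array([-np.sin(t),0,np.cos(t)]);v=np.array([np.cos(t),0,np.sin(t)]);f=np.array([-.05,-.0615,.008])
g=f+(.19-.035-.037)*u+.05*v
print(rel(place(RK,g)[0],ori(RK[2],37,-90)))
E
```

```text
clock: 15.65
tool_pos: [0.5419, 0.1479, 0.1328]
eef_rot: [-0.661, -0.242, -0.206, 0.679]
contact_force: [-0.2, 0.0, -0.2]
opening: 0.749
[ 0.08  0.92 -1.06  2.47  2.05  1.21 -0.88]
(array([-0.0001,  0.0005, -0.0014]), array([-0.0005, -0.0037,  0.0002]))
```

Clear descent. Closing firmly.

```bash
python3 -m handwheel '[[[0,0,0,0,0,0],[0,0,0,0,0,0],[0,0,0,0,0,0],[0,0,0,0,0,0],[0,0,0,0,0,0],[0,0,0,0,0,0],[0,0,0,0,0,0],[0,0,0,0,0,0]]]' -1 45; python3 -m handwheel '[[[0,-0.004,0,0,0,0],[0,-0.008,0,0,0,0],[0,-0.012,0,0,0,0],[0,-0.02,0,0,0,0],[0,-0.02,0,0,0,0]]]'
```

```text
clock: 16.32
tool_pos: [0.5419, 0.1481, 0.1333]
eef_rot: [-0.661, -0.243, -0.206, 0.679]
contact_force: [-0.7, 0.3, 3.1]
opening: 0.452
clock: 16.73
tool_pos: [0.5288, 0.1471, 0.1497]
eef_rot: [-0.661, -0.243, -0.206, 0.679]
contact_force: [0.5, -0.6, -3.2]
opening: 0.45
```

```bash
python3 - <<'E'
from h import *
p,q=tool(); print(q.inv().apply([0,0,1]).round(4), q.inv().apply([-np.cos(RK[2]),-np.sin(RK[2]),0]).round(4))
print(((q.inv()*ori(RK[2],0,-90)).as_rotvec()/np.pi).round(4))
E
```

```text
[ 0.6024 -0.7981  0.0078] [-0.7981 -0.6025 -0.0065]
[-0.0017 -0.0028  0.2058]
```

```bash
python3 -m handwheel '[[[0.0045,-0.006,0,0,0,0],[0.012,-0.016,0,0,0,0],[0.024,-0.032,0,0,0,0],[0.036,-0.048,0,0,0,0],[0.05,-0.067,0.001,0,0,0],[0.066,-0.088,0.001,0,0,0],[0.082,-0.109,0.001,0,0,0],[0.098,-0.13,0.001,0,0,0],[0.114,-0.151,0.002,0,0,0],[0.13,-0.172,0.002,0,0,0],[0.145,-0.192,0.002,0,0,0],[0.151,-0.2,0.002,0,0,0]]]'; python3 - <<'E'
from h import *
p,q=tool()
# tilt to upright about TCP then to stand: hover local (0,.062), bottom 60mm above bookend top
print(r.get_state()["q"].round(2))
print(rel([p[0],p[1]-.10,.43],ori(RK[2],0,-90)))
E
```

```text
clock: 17.73
tool_pos: [0.5295, 0.1483, 0.403]
eef_rot: [-0.661, -0.245, -0.207, 0.679]
contact_force: [0.6, 1.4, -4.1]
opening: 0.447
[ 0.47  0.28 -1.28  2.09  1.12  0.72  0.1 ]
(array([ 0.0122, -0.0257, -0.0996]), array([-0.0017, -0.0028,  0.2072]))
```

```bash
python3 - <<'E'
from h import *
print(rel(np.r_[place(ST,[0,.06,0])[0][:2],.40],ori(ST[2],0,-90)))
E
```

```text
(array([ 0.0412,  0.0321, -0.3033]), array([-0.0021, -0.0018,  0.2072]))
```

```bash
python3 -m handwheel '[[[0,0,0,0,0,0.02],[0,0,-0.01,0,0,0.045],[0.005,0,-0.03,0,0,0.075],[0.01,0.005,-0.055,0,0,0.105],[0.017,0.01,-0.085,0,0,0.135],[0.025,0.015,-0.115,-0.002,-0.001,0.16],[0.03,0.02,-0.145,-0.002,-0.0018,0.18],[0.035,0.025,-0.175,-0.002,-0.0018,0.195],[0.041,0.032,-0.205,-0.002,-0.0018,0.2072],[0.041,0.032,-0.235,-0.002,-0.0018,0.2072],[0.041,0.032,-0.26,-0.002,-0.0018,0.2072],[0.041,0.032,-0.28,-0.002,-0.0018,0.2072]]]';python3 -m handwheel '[[[0,0,-0.015,0,0,0],[0,0,-0.0233,0,0,0],[0,0,-0.0233,0,0,0],[0,0,-0.0233,0,0,0]]]'; python3 - <<'E'
from h import *
print(r.get_state()["q"].round(2))
print(rel(np.r_[place(ST,[0,.06,0])[0][:2],.40],ori(ST[2],0,-90)))
a=snapshot("side")[:,:,::-1];c=snapshot("scene")[:,:,::-1];w=snapshot("wrist")[:,:,::-1]
for n,i in zip("acw",(a,c,w)): cv2.imwrite(f"pics/h_{n}.png",i)
E
```

```text
clock: 18.73
tool_pos: [0.5973, -0.1323, 0.3955]
eef_rot: [0.707, 0.019, -0.023, -0.707]
contact_force: [0.2, -0.1, -3.9]
opening: 0.448
clock: 19.07
tool_pos: [0.5987, -0.152, 0.3963]
eef_rot: [-0.706, -0.02, 0.023, 0.707]
contact_force: [-1.0, 0.1, -3.9]
opening: 0.454
[ 0.72  0.75 -1.27  1.23  0.7   1.63  1.23]
(array([ 0.0006, -0.0037,  0.0005]), array([-0.0004, -0.0001, -0.0014]))
```

```bash
python3 - <<'E'
from h import *
from plant import boxes_of
S,D=get_calibration("scene"),get_calibration("side"); p,q=tool()
for n,C in (("scene",S),("side",D)):
    snapshot(n)
    print(n,[(np.round(b["bbox"]).tolist(),round(b["confidence"],2)) for b in boxes_of("binder_center",n)])
    P=np.array([[x,y,z] for x in (-.05,.05) for y in (-.02,.02) for z in (-.118,.072)])
    u=proj(C,place([p[0],p[1],ST[2]],P+[0,0,p[2]])); print("pred",u.min(0).round(),u.max(0).round())
    print("bookend",[(np.round(b["bbox"]).tolist(),round(b["confidence"],2)) for b in boxes_of("bookend",n)][:2])
    print("stand",[(np.round(b["bbox"]).tolist(),round(b["confidence"],2)) for b in boxes_of("stand",n)][:2])
# dark-plate mask extents: binder -y side, end-board orange mask near top in scene
im=cv2.imread("pics/h_c.png"); hsv=cv2.cvtColor(im,cv2.COLOR_BGR2HSV)
m=((hsv[:,:,0]>5)&(hsv[:,:,0]<20)&(hsv[:,:,1]>120)&(hsv[:,:,2]>80)); m[:, :150]=0;m[:,300:]=0;m[:240]=0;m[360:]=0
for v in range(250,345,10): x=np.flatnonzero(m[v]); print(v,x.min() if len(x) else None,x.max() if len(x) else None)
print(proj(S,place(ST,[[-.065,.097,.11],[.065,.097,.11],[.065,.107,.005],[-.0557,.107,.11]])).round(1))
E
```

```text
scene [([291.0, 220.0, 336.0, 295.0], 0.77), ([215.0, 146.0, 255.0, 246.0], 0.55)]
pred [211. 138.] [251. 248.]
bookend [([185.0, 273.0, 221.0, 321.0], 0.94)]
stand [([174.0, 260.0, 270.0, 339.0], 0.6)]
side [([315.0, 77.0, 359.0, 152.0], 0.76), ([317.0, 203.0, 342.0, 285.0], 0.61)]
pred [314.  74.] [358. 152.]
bookend [([322.0, 177.0, 355.0, 217.0], 0.6)]
stand [([306.0, 178.0, 366.0, 240.0], 0.85)]
250 None None
260 258 259
270 259 262
280 260 264
290 230 267
300 177 268
310 177 269
320 178 268
330 179 197
340 None None
[[256.6 254. ]
 [266.6 295.6]
 [273.6 318.9]
 [261.2 256. ]]
```

```bash
python3 -m handwheel '[[[0,0.01,0,0,0,0],[0,0.03,0,0,0,0],[0,0.055,0,0,0,0],[0,0.08,0,0,0,0],[0,0.105,0,0,0,0],[0,0.13,0,0,0,0],[0,0.155,0,0,0,0],[0,0.18,0,0,0,0],[0,0.205,0,0,0,0],[0,0.225,0,0,0,0],[0,0.238,0,0,0,0],[0,0.242,0,0,0,0]]]'; python3 -m handwheel '[[[0,0.004,0,0,0,0],[0,0.008,0,0,0,0],[0,0.01,0,0,0,0],[0,0.01,0,0,0,0]]]'; python3 - <<'E'
from h import *
p,q=tool()
print(rel(np.r_[place(ST,[0,.06,0])[0][:2],.123],ori(ST[2],0,-90)))
E
```

```text
clock: 20.62
tool_pos: [0.5963, -0.1532, 0.1514]
eef_rot: [-0.707, -0.018, 0.024, 0.707]
contact_force: [-0.8, -0.3, -4.1]
opening: 0.449
clock: 20.95
tool_pos: [0.5984, -0.1526, 0.1449]
eef_rot: [-0.707, -0.02, 0.022, 0.707]
contact_force: [-0.2, -0.8, -3.8]
opening: 0.45
(array([0.0011, 0.0219, 0.0011]), array([-0.0001, -0.0005, -0.001 ]))
```

```bash
for i in 1; do python3 -m handwheel '[[[0,0.004,0,0,0,0],[0,0.008,0,0,0,0],[0,0.01,0,0,0,0],[0,0.01,0,0,0,0]]]' | grep -E "pos|force"; python3 -m handwheel '[[[0,0.001,0,0,0,0],[0,0.002,0,0,0,0],[0,0.003,0,0,0,0],[0,0.003,0,0,0,0]]]' | grep -E "pos|force";python3 -m handwheel '[[[0,0.001,0,0,0,0],[0,0.002,0,0,0,0],[0,0.003,0,0,0,0],[0,0.003,0,0,0,0]]]' | grep -E "pos|force"; done
```

```text
tool_pos: [0.5976, -0.1528, 0.1338]
contact_force: [0.2, -0.3, -4.0]
tool_pos: [0.5979, -0.1526, 0.1312]
contact_force: [-0.3, -0.6, -4.3]
tool_pos: [0.5978, -0.1527, 0.1281]
contact_force: [-0.3, 0.5, -3.6]
```

```bash
python3 -m handwheel '[[[0,0.001,0,0,0,0],[0,0.002,0,0,0,0],[0,0.002,0,0,0,0]]]' | grep -E "pos|force"; python3 -m handwheel '[[[0,0.001,0,0,0,0],[0,0.002,0,0,0,0],[0,0.002,0,0,0,0]]]' | grep -E "pos|force"
```

```text
tool_pos: [0.5985, -0.1525, 0.127]
contact_force: [0.8, 0.9, -0.4]
tool_pos: [0.5998, -0.1523, 0.1266]
contact_force: [0.9, -0.5, 8.9]
```

Contact with the floor. I'll ease up a little and let go.

```bash
python3 -m handwheel '[[[0,-0.002,0,0,0,0],[0,-0.002,0,0,0,0],[0,-0.002,0,0,0,0]]]' - 15| grep -E "pos|force"; python3 -m handwheel '[[[0,0,0,0,0,0],[0,0,0,0,0,0],[0,0,0,0,0,0],[0,0,0,0,0,0],[0,0,0,0,0,0],[0,0,0,0,0,0],[0,0,0,0,0,0],[0,0,0,0,0,0]]]' 0.6; python3 - <<'E'
from h import *
from plant import boxes_of
S,D=get_calibration("scene"),get_calibration("side")
w=snapshot("wrist");W=get_calibration("wrist")
m=(w.min(2)>150).astype(np.uint8); n,l,st,ce=cv2.connectedComponentsWithStats(m)
for i in range(1,n):
    if st[i,4]>2500: print(st[i],np.round(cv2.boxPoints(cv2.minAreaRect(np.argwhere(l==i)[:,::-1].astype(np.float32)))).tolist())
print("pred pages",proj(W,place(ST,[[x,y,.187] for x in(-.047,.047) for y in (.043,.077)])).round().tolist())
for n,C in (("scene",S),("side",D)):
    cv2.imwrite(f"pics/p_{n}.png",snapshot(n)[:,:,::-1])
    print(n,[(np.round(b["bbox"]).tolist(),round(b["confidence"],2)) for b in boxes_of("binder_center",n)])
    P=[[x,y,z] for x in (-.05,.05) for y in (.04,.08) for z in (.005,.195)]
    u=proj(C,place(ST,P)); print("pred",u.min(0).round(),u.max(0).round())
E
```

```text
tool_pos: [0.5982, -0.1526, 0.1265]
contact_force: [0.6, 0.3, 0.3]
clock: 23.37
tool_pos: [0.5979, -0.1527, 0.1264]
eef_rot: [-0.707, -0.02, 0.023, 0.707]
contact_force: [-0.2, 0.1, 0.5]
opening: 0.799
[    0     0   640   152 71511] [[-0.0, 0.0], [639.0, 0.0], [639.0, 151.0], [0.0, 151.0]]
[  258   209   114   159 15905] [[258.0, 209.0], [371.0, 209.0], [371.0, 367.0], [258.0, 367.0]]
[  381   223   218   145 13017] [[381.0, 367.0], [392.0, 221.0], [603.0, 237.0], [592.0, 382.0]]
[   0  238  155  123 6853] [[-30.0, 295.0], [16.0, 221.0], [158.0, 309.0], [113.0, 383.0]]
[ 267  413  100   51 4959] [[267.0, 413.0], [366.0, 413.0], [366.0, 463.0], [267.0, 463.0]]
[ 139  414   64   60 2573] [[139.0, 414.0], [202.0, 414.0], [202.0, 473.0], [139.0, 473.0]]
pred pages [[258.0, 204.0], [372.0, 204.0], [267.0, 462.0], [363.0, 462.0]]
scene [([235.0, 242.0, 262.0, 318.0], 0.81), ([290.0, 220.0, 338.0, 297.0], 0.69)]
pred [230. 237.] [262. 320.]
side [([313.0, 170.0, 354.0, 208.0], 0.97), ([316.0, 204.0, 342.0, 284.0], 0.93)]
pred [313. 167.] [353. 234.]
```

Released. The wrist view puts the pages at columns 258–371, rows 209–463, which matches the prediction for standing square in the middle. I'll retreat upward and check clearances around the push block.

```bash
python3 -m handwheel '[[[0,-0.01,0,0,0,0],[0,-0.025,0,0,0,0],[0,-0.05,0,0,0,0],[0,-0.08,0,0,0,0],[0,-0.115,0,0,0,0],[0,-0.15,0,0,0,0],[0,-0.185,0,0,0,0],[0,-0.215,0,0,0,0],[0,-0.215,0,0,0,0]]]' | grep -vE "rot"; python3 - <<'E'
from h import *
from plant import boxes_of
S,D=get_calibration("scene"),get_calibration("side")
Tw=R.from_euler('z',-ST[2])
for n,C in (("scene",S),("side",D)):
    snapshot(n)
    for t in ("pencup","punch","stapler","tape","bookend"):
        b=boxes_of(t,n)
        for x in b[:2]:
            l,tp,rr,bt=x["bbox"]; w=ray(C,((l+rr)/2,bt-4),0.0); print(n,t,np.round(x["bbox"]),round(x["confidence"],2),w.round(3),Tw.apply([w[0]-ST[0],w[1]-ST[1],0])[:2].round(3))
im=cv2.imread("pics/p_scene.png")
# block outer face: predicted corners
for b in (.0075,.0105,.0135): print(b,proj(S,place(ST,[[-.017,-.033+b-.071,.077],[.017,-.033+b-.071,.077],[.017,-.033+b-.053,.077]])).round(1).tolist())
m=(im[255:325,170:215].max(2)<60); 
for v in range(30,70,4): x=np.flatnonzero(m[v]); print(255+v, (170+x.min(),170+x.max()) if len(x) else None)
print(rel(np.r_[place(ST,[0,-.145,0])[0][:2],.22],ori(ST[2],0,0)))
E
```

```text
clock: 24.37
tool_pos: [0.6015, -0.1502, 0.35]
contact_force: [0.0, 1.4, -0.7]
opening: 0.799
scene pencup [135. 205. 167. 257.] 0.73 [ 0.377 -0.408] [-0.237 -0.183]
scene punch [ 96. 301. 142. 353.] 0.96 [ 0.667 -0.473] [ 0.048 -0.265]
scene stapler [280. 215. 305. 247.] 0.84 [ 0.417 -0.011] [-0.174  0.212]
scene tape [217. 330. 250. 386.] 0.77 [ 0.804 -0.213] [ 0.2   -0.014]
scene bookend [184. 270. 222. 326.] 0.76 [ 0.633 -0.274] [ 0.026 -0.065]
scene bookend [221. 330. 247. 382.] 0.46 [ 0.795 -0.21 ] [ 0.192 -0.011]
side pencup [410. 164. 442. 204.] 0.57 [ 0.348 -0.384] [-0.265 -0.156]
side punch [330. 151. 366. 182.] 0.67 [ 0.615 -0.437] [-0.002 -0.226]
side stapler [362. 257. 409. 283.] 0.61 [0.406 0.014] [-0.182  0.237]
side tape [269. 186. 313. 221.] 0.83 [ 0.73  -0.171] [0.129 0.032]
side bookend [252. 265. 300. 328.] 0.61 [0.632 0.248] [0.057 0.457]
side bookend [268. 189. 310. 220.] 0.34 [ 0.737 -0.178] [0.136 0.025]
0.0075 [[182.0, 293.3], [183.0, 304.7], [190.8, 303.1]]
0.0105 [[183.3, 293.0], [184.3, 304.5], [192.1, 302.8]]
0.0135 [[184.5, 292.7], [185.6, 304.2], [193.3, 302.6]]
285 None
289 None
293 (np.int64(188), np.int64(190))
297 (np.int64(185), np.int64(192))
301 (np.int64(185), np.int64(193))
305 (np.int64(186), np.int64(194))
309 (np.int64(187), np.int64(195))
313 (np.int64(189), np.int64(195))
317 (np.int64(190), np.int64(191))
321 None
(array([ 0.0015,  0.1208, -0.2039]), array([ 0.001 ,  0.4996, -0.0014]))
```

```bash
python3 -m handwheel '[[[0,0,-0.02,0,0.04,0],[0,0,-0.04,0,0.08,0],[0,0,-0.06,0,0.12,0],[0,0,-0.08,0,0.16,0],[0,0,-0.1,0,0.2,0],[0,0,-0.12,0,0.24,0],[0,0,-0.14,0,0.28,0],[0,0,-0.16,0,0.32,0],[0,0,-0.181,0,0.36,0],[0.0015,0,-0.181,0,0.4,0],[0.0015,0,-0.181,0,0.44,0],[0.0015,0,-0.181,0.001,0.4996,-0.0014]]]' -1 20| grep -vE "rot";python3 -m handwheel '[[[0,0,0,0,0.02,0],[0,0,0,0,0.02,0]]]'; python3 - <<'E'
from h import *
print(r.get_state()["q"].round(2))
print(rel(np.r_[place(ST,[0,-.122,0])[0][:2],.045-.037],ori(ST[2],0,0)))
E
```

```text
clock: 25.97
tool_pos: [0.6113, -0.3334, 0.3407]
contact_force: [0.3, 0.5, 0.3]
opening: 0.002
clock: 26.13
tool_pos: [0.6112, -0.3331, 0.3412]
eef_rot: [0.517, -0.483, 0.483, -0.516]
contact_force: [-0.2, -0.3, 1.2]
opening: 0.008
[ 0.78  0.79 -0.87  1.08  0.57  1.5   0.11]
(array([-0.000e+00,  3.332e-01, -2.000e-04]), array([ 0.0004,  0.0017, -0.    ]))
```

```bash
python3 -m handwheel '[[[0,0.03,0,0,0.0017,0],[0,0.06,0,0,0.0017,0],[0,0.09,0,0,0.0017,0],[0,0.12,0,0,0.0017,0],[0,0.15,0,0,0.0017,0],[0,0.18,0,0,0.0017,0],[0,0.21,0,0,0.0017,0],[0,0.24,0,0,0.0017,0],[0,0.265,0,0,0.0017,0],[0,0.285,0,0,0.0017,0],[0,0.3,0,0,0.0017,0],[0,0.3,0,0,0.0017,0]]]'| grep -vE "rot";python3 -m handwheel '[[[0,0.01,0,0,0,0],[0,0.02,0,0,0,0],[0,0.027,0,0,0,0],[0,0.027,0,0,0,0]]]'; python3 - <<'E'
from h import *
p,q=tool()
print(R.from_euler('z',-ST[2]).apply(p-[ST[0],ST[1],0]), rel(np.r_[place(ST,[0,-.102,0])[0][:2],p[2]],ori(ST[2],0,0)))
D=get_calibration("side");W=get_calibration("wrist"); a=snapshot("side")
print(proj(D,p+[0,0,.037]),proj(W,place(ST,[[-.017,-.0915,.077],[.017,-.0915,.077],[-.017,-.0735,.077]])).round())
w=snapshot("wrist"); m=(w.max(2)<70).astype(np.uint8); n,l,st,ce=cv2.connectedComponentsWithStats(m)
print([s.tolist() for s in st[1:] if s[4]>400])
E
```

```text
clock: 27.13
tool_pos: [0.6085, -0.3327, 0.0376]
contact_force: [-0.8, 0.6, -0.3]
opening: 0.001
clock: 27.47
tool_pos: [0.6101, -0.3332, 0.0131]
eef_rot: [0.516, -0.485, 0.483, -0.515]
contact_force: [-0.1, 0.0, -0.6]
opening: 0.006
[-0.00047268 -0.12213967  0.01308711] (array([-0.0201,  0.    ,  0.0005]), array([ 0.0009,  0.0005, -0.0001]))
[[343.12193137 181.74000432]] [[259. 258.]
 [372. 259.]
 [257. 200.]]
[[535, 0, 105, 49, 3158], [255, 176, 112, 86, 7311], [120, 286, 194, 122, 9750], [315, 286, 194, 177, 11367], [127, 414, 161, 50, 2974], [0, 474, 640, 6, 3042]]
```

The block lies in the wrist view where predicted, so I'll push.

```bash
python3 -m handwheel '[[[-0.005,0,0,0,0,0],[-0.01,0,0,0,0,0],[-0.015,0,0,0,0,0],[-0.02,0,0,0,0,0],[-0.024,0,0,0,0,0],[-0.028,0,0,0,0,0],[-0.033,0,0,0,0,0],[-0.038,0,0,0,0,0],[-0.043,0,0,0,0,0],[-0.048,0,0,0,0,0],[-0.053,0,0,0,0,0],[-0.058,0,0,0,0,0]]]'| grep -E "pos|force";python3 -m handwheel '[[[-0.004,0,0,0,0,0],[-0.008,0,0,0,0,0],[-0.012,0,0,0,0,0],[-0.015,0,0,0,0,0],[-0.018,0,0,0,0,0],[-0.018,0,0,0,0,0]]]'| grep -E "pos|force";python3 -m handwheel '[[[-0.001,0,0,0,0,0],[-0.002,0,0,0,0,0],[-0.003,0,0,0,0,0],[-0.004,0,0,0,0,0],[-0.005,0,0,0,0,0],[-0.006,0,0,0,0,0],[-0.007,0,0,0,0,0],[-0.008,0,0,0,0,0],[-0.009,0,0,0,0,0],[-0.01,0,0,0,0,0],[-0.01,0,0,0,0,0]]]'| grep -E "pos|force"
```

```text
tool_pos: [0.6074, -0.2748, 0.0143]
contact_force: [2.2, -2.6, 1.6]
tool_pos: [0.6058, -0.2562, 0.0142]
contact_force: [0.4, -0.3, 0.1]
tool_pos: [0.605, -0.2471, 0.0141]
contact_force: [0.1, -3.9, -1.4]
```

```bash
python3 -m handwheel '[[[-0.001,0,0,0,0,0],[-0.002,0,0,0,0,0],[-0.003,0,0,0,0,0],[-0.004,0,0,0,0,0],[-0.005,0,0,0,0,0],[-0.006,0,0,0,0,0],[-0.007,0,0,0,0,0],[-0.008,0,0,0,0,0],[-0.008,0,0,0,0,0]]]'| grep -E "pos|force";python3 -m handwheel '[[[-0.001,0,0,0,0,0],[-0.002,0,0,0,0,0],[-0.003,0,0,0,0,0],[-0.003,0,0,0,0,0]]]'| grep -E "pos|force"; python3 - <<'E'
from h import *
p,q=tool(); print(R.from_euler('z',-ST[2]).apply(p-[ST[0],ST[1],0]))
E
```

```text
tool_pos: [0.6046, -0.2397, 0.0141]
contact_force: [-1.1, -3.8, -2.1]
tool_pos: [0.6046, -0.2398, 0.0142]
contact_force: [-1.2, -9.4, -3.3]
[-0.00015508 -0.02857009  0.01417645]
```

```bash
python3 -m handwheel '[[[-0.001,0,0,0,0,0],[-0.002,0,0,0,0,0],[-0.003,0,0,0,0,0],[-0.003,0,0,0,0,0],[-0.003,0,0,0,0,0]]]'| grep -E "pos|force"; python3 - <<'E'
from h import *
from plant import boxes_of
p,q=tool(); print(R.from_euler('z',-ST[2]).apply(p-[ST[0],ST[1],0]))
S,D=get_calibration("scene"),get_calibration("side")
im=snapshot("scene"); cv2.imwrite("pics/f_scene.png",im[:,:,::-1])
print([(np.round(b["bbox"]).tolist(),round(b["confidence"],2)) for b in boxes_of("binder_center","scene")])
u=proj(S,place(ST,[[x,y,z] for x in (-.05,.05) for y in (.057,.097) for z in (.005,.195)])); print("pred",u.min(0).round(),u.max(0).round())
snapshot("side")
print([(np.round(b["bbox"]).tolist(),round(b["confidence"],2)) for b in boxes_of("binder_center","side")])
u=proj(D,place(ST,[[x,y,z] for x in (-.05,.05) for y in (.057,.097) for z in (.005,.195)])); print("pred",u.min(0).round(),u.max(0).round())
for j in (.08,.085,.09): print(j,proj(S,place(ST,[[.05,-.033+j,z] for z in (.1,.05)])).round(1).tolist(), proj(S,place(ST,[[.05,-.041+j,z] for z in (.1,.05)])).round(1).tolist())
print("board",proj(S,place(ST,[[.05,.097,.1],[.05,.097,.05]])).round(1).tolist())
for v in (300,305,310,315): print(v,[tuple(int(k) for k in im[v,x]) for x in range(228,274)][::1])
E
```

```text
tool_pos: [0.6046, -0.24, 0.0142]
contact_force: [-0.5, -12.8, -4.1]
[-0.00020315 -0.02873624  0.01421105]
[([239.0, 236.0, 268.0, 319.0], 0.74), ([225.0, 267.0, 252.0, 318.0], 0.74), ([289.0, 222.0, 338.0, 296.0], 0.66), ([282.0, 215.0, 302.0, 246.0], 0.4)]
pred [237. 235.] [268. 318.]
[([253.0, 263.0, 345.0, 346.0], 0.72), ([315.0, 205.0, 342.0, 282.0], 0.63), ([313.0, 167.0, 352.0, 209.0], 0.56)]
pred [312. 170.] [352. 238.]
0.08 [[244.6, 297.5], [246.8, 309.3]] [[241.2, 298.2], [243.6, 310.0]]
0.085 [[246.7, 297.0], [248.9, 308.8]] [[243.3, 297.8], [245.6, 309.5]]
0.09 [[248.8, 296.6], [250.9, 308.4]] [[245.4, 297.3], [247.7, 309.1]]
board [[265.7, 293.0], [267.2, 304.8]]
300 [(99, 107, 111), (99, 106, 110), (98, 105, 110), (98, 106, 110), (99, 106, 110), (98, 105, 109), (99, 106, 111), (98, 105, 110), (99, 106, 111), (99, 106, 110), (99, 107, 111), (99, 106, 110), (99, 106, 110), (99, 106, 110), (100, 107, 111), (100, 107, 111), (100, 107, 112), (102, 109, 113), (102, 109, 114), (94, 101, 105), (68, 72, 75), (84, 88, 82), (133, 140, 129), (139, 146, 135), (137, 144, 134), (136, 
[... 1841 characters left out ...]
8), (109, 73, 37), (110, 76, 40), (110, 74, 39), (111, 75, 41), (109, 74, 40), (109, 74, 41), (108, 74, 39), (108, 74, 41), (107, 71, 36), (107, 73, 40), (107, 73, 40), (106, 71, 40), (104, 70, 39), (102, 69, 38), (103, 70, 40), (99, 67, 35), (100, 67, 37), (101, 70, 42), (101, 84, 74), (103, 107, 111), (104, 113, 118), (94, 102, 106), (71, 75, 76), (95, 101, 94), (131, 136, 127), (135, 141, 132), (133, 139, 130), (132, 137, 128), (131, 134, 125), (127, 125, 112), (124, 119, 106), (121, 114, 100), (117, 107, 91), (113, 97, 79), (110, 91, 70), (109, 87, 67), (98, 74, 52), (83, 57, 35), (97, 65, 36), (112, 76, 41), (116, 78, 39), (136, 93, 51), (161, 125, 94), (160, 149, 141), (151, 157, 157)]
```

In the scene image, row 300 reads plate | cover (248) | pages | cover (264) | board (266), with no gaps. The plate edge fits a bookend value of about 0.09. I'll back off and raise the arm.

```bash
python3 -m handwheel '[[[0.008,0,0,0,0,0],[0.02,0,0,0,0,0],[0.035,0,0,0,0,0],[0.035,-0.02,0,0,0,0],[0.035,-0.05,0,0,0,0],[0.035,-0.08,0,0,0,0],[0.035,-0.11,0,0,0,0],[0.035,-0.14,0,0,0,0],[0.035,-0.17,0,0,0,0],[0.035,-0.2,0,0,0,0],[0.035,-0.2,0,0,0,0],[0.035,-0.2,0,0,0,0]]]'; python3 - <<'E'
from h import *
from plant import job
w=snapshot("wrist");W=get_calibration("wrist")
im=snapshot("scene")
for v in (270,300): print(v,[int(im[v,x].sum()) for x in range(236,272)])
o=cv2.imread("pics/f_scene.png")[:,:,::-1]
print("change since push in binder area",np.abs(im[235:320,236:270].astype(int)-o[235:320,236:270]).mean())
s=np.abs(im.astype(int)-cv2.imread("pics/scene0.png")[:,:,::-1]).sum(2)>60
for n,(l,t,rr,b) in dict(pencup=(135,205,167,257),punch=(96,301,142,353),stapler=(280,215,305,247),tape=(222,332,247,384),mug=(297,328,346,376),files=(395,217,438,300)).items(): print(n,s[t:b,l:rr].mean().round(2))
job.finish_job()
E
```

```text
clock: 32.68
tool_pos: [0.6094, -0.2657, 0.2171]
eef_rot: [-0.514, 0.482, -0.484, 0.518]
contact_force: [0.4, 1.1, -0.1]
opening: 0.005
270 [462, 459, 435, 362, 313, 287, 219, 300, 533, 641, 630, 652, 650, 626, 651, 642, 616, 642, 629, 594, 596, 573, 538, 425, 249, 230, 358, 416, 451, 456, 449, 449, 452, 459, 462, 461]
300 [312, 312, 313, 314, 315, 314, 315, 314, 317, 323, 322, 298, 208, 252, 397, 418, 412, 407, 396, 391, 390, 394, 390, 391, 395, 391, 394, 372, 238, 153, 206, 225, 271, 378, 452, 447]
change since push in binder area 1.2441753171856977
pencup 0.29
punch 0.44
stapler 0.0
tape 0.0
mug 0.0
files 0.0
the job is handed in; nothing more can be done
```

I handed the job in at about 33 s of robot time. The binder stands in the book stand between bookend and end board, but no verdict was reported.

**What I did:** I pinched the binder by its spine edge and tipped it out about its foot until it leaned on the bar. I regrasped it by the covers, lifted it clear, stood it upright in the stand and let go. Then I pushed the bookend up with the shut fingers until it stopped at about 13 N.

**Last checks that agreed:**
- **Fit:** In the scene image, bookend, binder and end board touch with no gap. The plate edge fits a bookend value of about 0.09.
- **Position:** Before the bookend push, the pages lay where I expected, square and centred in the stand. Afterwards the binder's outline in the scene camera agreed with the prediction within about 2 px.
- **At rest:** After the arm withdrew, the binder's image area had hardly changed and no contact force showed.
- **Bystanders:** The stapler, tape and mug, and the closed files' image area, showed no change from the first picture.

**What disagreed or could not be checked:**
- **Fingertips:** They ended about 37 mm short of the reported TCP. The first two pinches of the spine closed on nothing, and I corrected for this from the images and by contact.
- **Bookend value:** The fingers' stopping point suggested a value about 5 mm lower than the image did. I trusted the image.
- **Pen cup and punch:** Their areas changed in the scene image (29% and 44% of pixels). I put this down to the arm or its shadow but did not confirm it. The arm never pressed on anything near them.
- **Not checked at the end:** I did not look at the stamp, booklets and cards. The picture limit was reached before the regrasp, so every later check was numeric.

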